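# Load the roll warmer and set its dial

## Robot

A 7-joint arm with a two-finger parallel gripper is mounted at the origin on the work surface. World frame = base frame: x ahead of the robot, y to its left, z up, the work surface at z = 0. Lengths are in m, angles in rad, forces in N, time in s.
With the tool pointing down it reaches from about 0.425 to 0.925 m from the base axis. Payload 6.8 kg.
Tool frame: the origin (TCP) lies at the very end of the fingers, on their centre line; the grasp point (between the pads) lies bot.grip_depth behind it (bot.grip_depth is the distance from the TCP to the grasp point, in m); z points along the fingers, y is the line along which they close (so a half turn about z gives the same grasp; the last joint's range is limited). The gripper opens to 85 mm and grips with 20 to 120 N. Pads are 22 mm wide; open, the fingers measure 114 mm over their backs; the gripper's body (76 mm by 85 mm) begins 54 mm behind the grasp point. The pads swing forward as they close: fully open they stand 13 mm farther back than shut.
Start: joints at [-1.369, 0.477, 0.022, 1.555, -0.011, 1.109, -0.083], TCP at [0.206, 0.643, 0.231] pointing down, gripper open.
Joint ranges: [-2.96, 2.96], [-0.34, 2.1], [-1.41, 1.46], [0.24, 2.44], [-1.37, 4.51], [0.17, 1.92], [-2.96, 2.96]. Speed limits (rad/s): [2.39, 2.39, 3.14, 3.14, 3.14, 3.14, 3.14].

## Interface

Orientations are given as a unit quaternion [w, x, y, z].
In Python, from station import bot gives the robot as it stands.
- The arm moves only by the tool send_rows, never from a script. Its arguments are lists of equal length, an entry for each row: "slide": the shift along the tool's x, y, z in mm, a list of three; "roll": the turn about the tool's z in degrees; "claw": the opening, from 0 (shut) to 1 (fully open). A call has exactly 8 rows; each row is the pose to reach, as a shift and turn from the pose commanded when the call began, along the tool's axes at that moment; what a row does not reach only later rows make up. A row lasts 1/12 s, in which the tool goes at most 41.7 mm and 7.16 degrees, less where a joint would pass 70% of its speed; a pose out of reach is approached as far as the arm can. A call with a gripper value outside its range is refused whole. The fingers move at their own pace and stop on an object; "force" is the grip in N (left out, the last holds). Time passes only in rows, so rows that repeat a pose let the fingers close, or fill a call up. It gives the time, the measured TCP pose, the force, the opening and the grip force at its end, in the units of the state.
- bot.get_obs(): the state, without advancing time (a new reading comes with each control period).
- bot.read_camera(name): name is "scene" or "top" or "wrist"; returns the picture (480x640x3 uint8, red, green, blue); there is no depth.
- bot.camera_model(name): a dict with "camera_matrix" (3x3 intrinsics, pixels), "D" ([k1, k2, p1, p2, k3] as OpenCV has them; the pictures are not rectified), "camera_from_world" (4x4, takes a point from world to camera coordinates). Camera axes: x right, y down, z forward; pixel columns grow to the right and rows downward; lengths in m; the calibration is good to about 2 mm. A picture is of the moment at which its call begins: read the wrist's pose just before it. camera_model takes no time and is no camera call; for the wrist camera it gives the pose at the moment of the call.
- bot.hand_in(): hands the job in; it is judged then, once.
The state is a dict: "t": time; "q": joint angles; "joint_vel": joint speeds; "joint_torque": joint torques, N m; "eef_pos": TCP position; "tool_rot": TCP orientation; "contact_force": force on the tool from outside, world axes, zero at the start; "torque": the same for the moment, N m; "gripper_width": opening from 0.0 (shut) to 1.0 (fully open); "grasp_force": force on a finger pad.
Only numpy, scipy, OpenCV 4.12 (cv2) and the standard library are available. Lean on these libraries where they do the work, as an engineer would, in place of code of your own. Each camera call takes 0.05 s, during which the arm holds its last target. There are 200 camera calls.

## Task

Load all three rolls lying on the warmer's wooden ledge (the round bun, the long baton and the square roll) into the sunken steel well behind the ledge; they are easily pushed over the edge. Leave the glass jar on the ledge standing where it is. Once all three rolls are in the well, turn the dial on the warmer's end panel clockwise until its white pointer is on the long white mark, and let go.

Things in the scene. Friction and masses are not known exactly. Their poses are not given: they have to be found in the camera images.
- warmer: Fixed steel roll warmer. Origin at table level under the middle of the edge between ledge and well; x points from ledge to well, y along the edge, z up. Wooden ledge: x -200..0, y -300..300 mm, flat, top at z 105 mm. End panel: y -440..-300 mm, top at z 105 mm, holds the dial; a shaker 70 mm tall stands on its far end, near x 130 mm.
- well (a point): Centre of the floor of the open well right behind the ledge, 20 mm above the table (85 mm below the ledge's top). The well is 185 mm wide (x) and 590 mm long (y); its far wall is 10 mm thick and rises 25 mm above the ledge's top, its left end wall is level with the ledge. Axes as the warmer's.
- bun: Round domed bun with a cross cut on top, 95 mm across, 50 mm tall, about 90 g; starts on the ledge. Origin: centre of its underside.
- baton: Long bread roll with three slanting cuts, 114 mm long (its own x), 48 mm wide (y), 42 mm tall, about 100 g; starts on the ledge lying roughly along the edge. Origin: centre of its underside.
- square_roll: Square-cornered pale roll with a floured top, 78 mm (its x) by 100 mm (y), 41 mm tall, about 130 g; starts on the ledge. Origin: centre of its underside.
- jar: Glass jar with a steel cap, 66 mm across, 80 mm tall, 350 g, standing on the ledge among the rolls; to be left alone. Origin: centre of its underside.
- dial (a joint): Angle of the dial (rad). It grows clockwise seen from above and stays where it is left; at 0 the white pointer points along the warmer's +x, at 1.40 it is on the long white mark. Stops at 0 and 3.6.
- dial_grip (a point): Point on the dial's vertical axis, at mid-height of its grip, a black bar 62 mm long, 18 mm wide, 30 mm tall (15 mm below to 15 mm above this point), that lies along the pointer; below it a disc 68 mm across, 10 mm thick. Axes are the warmer's and do not turn with the dial.
- mark (a point): Middle of the long white mark on the black dial face, 55 mm from the dial's axis (axes as the warmer's).
Not all that is in view belongs to the job. Leave any purple look-alike of the bun alone. Leave any black look-alike of the square_roll alone.

How it is judged:
By the outcome, as a careful person would: the job done as asked, in the order asked, and still so for the second after the job is handed in, with the robot touching nothing.
It also fails if it takes over 61 s, if anything falls off the work surface, if the arm or the gripper's body presses on something with over 40 N, if the wrist force passes 120 N, or if a joint passes its speed limit or range.

## Working session

There is one attempt and no reset: what is moved stays moved. The work goes in short steps, Python scripts to look and compute and a tool call to move; the robot and the scene stay as the last step left them, time stands still between calls to the robot, and variables do not carry over. Pictures are saved under pics/ and viewed, at most 10 in all, crops included, and the job is handed in when it is done.

Besides the shell and the picture viewer there is one more tool, called after "Request:" by a JSON object that holds its "name" and its "arguments". send_rows: Moves the arm, as the interface text tells. Its arguments: {"type":"object","properties":{"slide":{"type":"array","items":{"type":"array","items":{"type":"number"}}},"roll":{"type":"array","items":{"type":"number"}},"claw":{"type":"array","items":{"type":"number"}},"force":{"type":"number"}},"required":["slide","roll","claw"]}

```bash
mkdir -p pics; ls; python3 - <<'E'
from station import bot
import cv2, json
o=bot.get_obs(); print({k:(v if not hasattr(v,'tolist') else [round(x,3) for x in __import__('numpy').ravel(v).tolist()]) for k,v in o.items()}, bot.grip_depth)
for n in('scene','top'):
    im=bot.read_camera(n); cv2.imwrite(f'pics/{n}0.png',im[...,::-1])
    m=bot.camera_model(n); print(n,m)
E
```

```text
pics
{'t': 0.0, 'q': [-1.369, 0.478, 0.022, 1.556, -0.012, 1.109, -0.083], 'joint_vel': [0.001, 0.0, -0.002, 0.001, -0.001, 0.002, 0.002], 'joint_torque': [-0.001, -59.646, 1.607, -28.118, 0.012, 0.009, -0.0], 'eef_pos': [0.206, 0.642, 0.23], 'tool_rot': [-0.0, 0.154, 0.988, -0.001], 'contact_force': [1.438, -0.14, 0.078], 'torque': [-0.014, -0.011, 0.0], 'grasp_force': 0.0, 'gripper_width': 1.0011765123928} 0.0187
scene {'camera_matrix': array([[612.6908721 ,   0.        , 317.19407732],
       [  0.        , 612.6908721 , 243.46253446],
       [  0.        ,   0.        ,   1.        ]]), 'D': array([-0.21650246,  0.        ,  0.        ,  0.        ,  0.        ]), 'camera_from_world': array([[-0.13120217,  0.99130042, -0.01046278,  0.136626  ],
       [ 0.59688802,  0.07056487, -0.79921543, -0.18705183],
       [-0.79152428, -0.11110391, -0.6009536 ,  1.63917526],
       [ 0.        ,  0.        ,  0.        ,  1.        ]])}
top {'camera_matrix': array([[550.3372486 ,   0.        , 326.50312011],
       [  0.        , 550.3372486 , 242.36932466],
       [  0.        ,   0.        ,   1.        ]]), 'D': array([-0.13755475,  0.        ,  0.        ,  0.        ,  0.        ]), 'camera_from_world': array([[ 0.00784129, -0.99995228, -0.00582743, -0.09881258],
       [-0.99819319, -0.00748005, -0.05961883,  0.43895208],
       [ 0.05957239,  0.00628439, -0.99820421,  1.18575749],
       [ 0.        ,  0.        ,  0.        ,  1.        ]])}
```

View pics/top0.png

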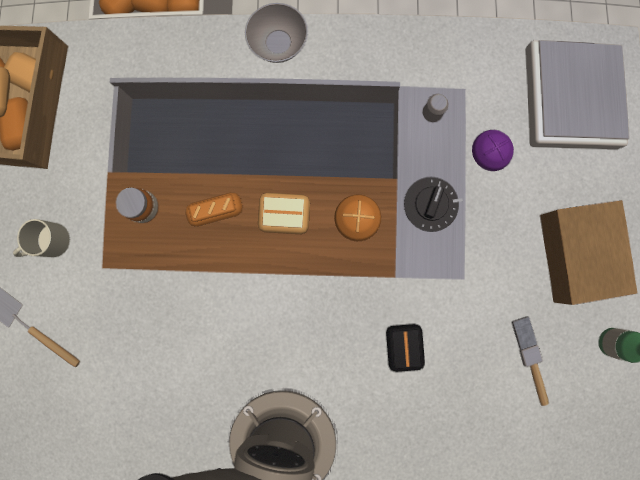

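View pics/scene0.png

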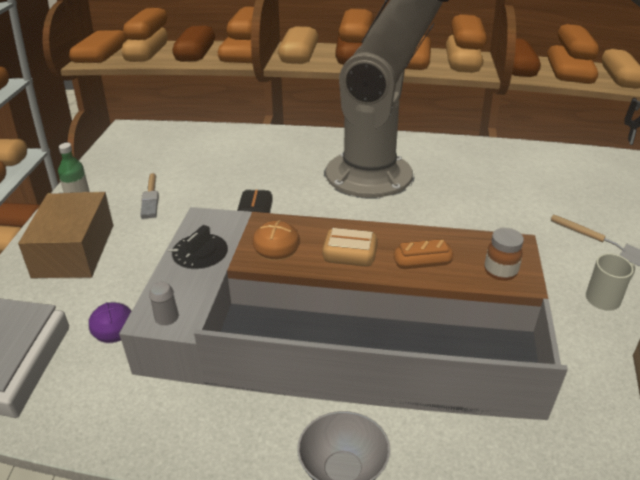

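The top view shows the ledge (103–398, 173–275), with the jar at (135,205), baton at (214,209), square roll at (284,213), bun at (358,217) and dial at (432,204). The scene view shows the same from the far side; the well is empty and behind the ledge. The purple ball and black box are decoys off the warmer.

```bash
cat > h.py <<'E'
import numpy as np, cv2
from station import bot
def ray(m,uv):
    p=cv2.undistortPoints(np.array(uv,float).reshape(-1,1,2),m['camera_matrix'],m['D'])[:,0]
    T=m['camera_from_world'];R=T[:3,:3];c=-R.T@T[:3,3]
    return c,np.c_[p,np.ones(len(p))]@R
def onz(m,uv,z):
    c,d=ray(m,uv); return c+d*((z-c[2])/d[:,2])[:,None]
def tri(m1,u1,m2,u2):
    out=[]
    for a,b in zip(np.reshape(u1,(-1,2)),np.reshape(u2,(-1,2))):
        c1,d1=ray(m1,a);c2,d2=ray(m2,b);A=np.c_[d1[0],-d2[0]]
        s=np.linalg.lstsq(A,c2-c1,rcond=None)[0];p,q=c1+s[0]*d1[0],c2+s[1]*d2[0]
        out.append([*(p+q)/2,np.linalg.norm(p-q)])
    return np.array(out)
def px(m,P):
    return cv2.projectPoints(np.array(P,float).reshape(-1,3),cv2.Rodrigues(m['camera_from_world'][:3,:3])[0],m['camera_from_world'][:3,3],m['camera_matrix'],m['D'])[0][:,0]
E
python3 - <<'E'
from h import *
t=cv2.imread('pics/top0.png');s=cv2.imread('pics/scene0.png')
c1=cv2.resize(t[165:245,395:475],(400,400),interpolation=cv2.INTER_CUBIC)
c2=cv2.resize(s[210:290,160:240],(400,400),interpolation=cv2.INTER_CUBIC)
cv2.imwrite('pics/dial.png',np.hstack([c1,c2]))
c1=cv2.resize(t[160:280,100:400],(800,320),interpolation=cv2.INTER_CUBIC)
c2=cv2.resize(s[205:305,225:550],(800,246),interpolation=cv2.INTER_CUBIC)
cv2.imwrite('pics/ledge.png',np.vstack([c1,c2]))
E
```

```text
(no output)
```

View pics/dial.png

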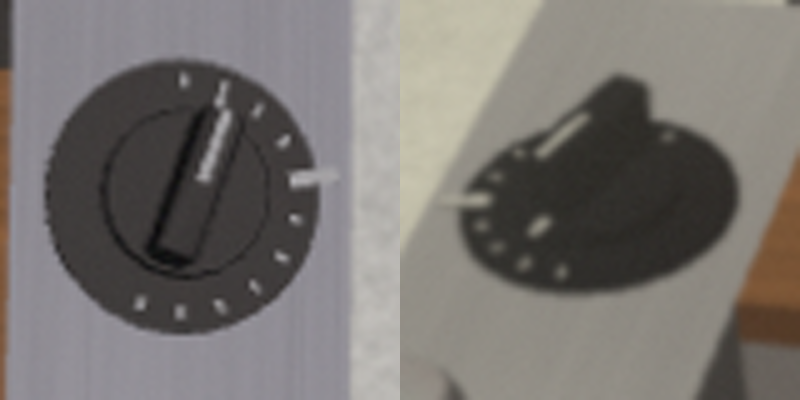

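View pics/ledge.png

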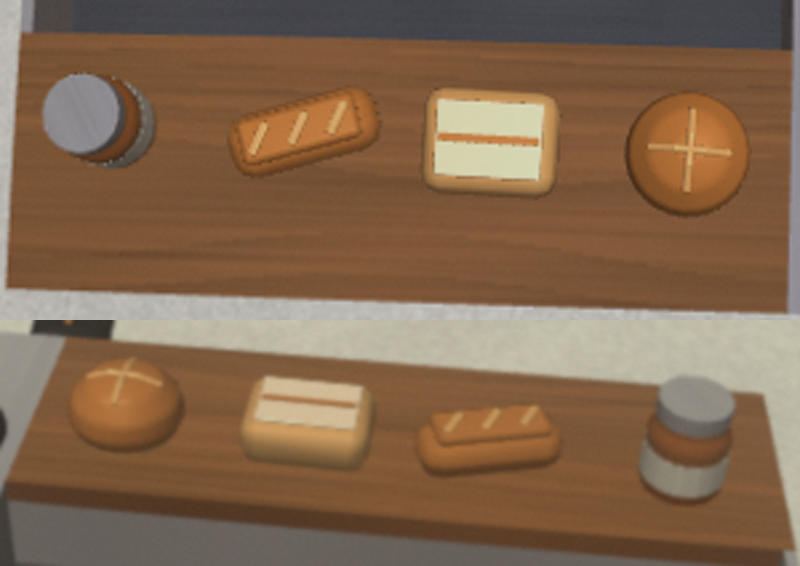

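The dial crop shows the pointer slightly clockwise of +x (about 0.25 rad) and the long mark at about top pixel (458,201). The ledge crop shows the three rolls and the jar clearly apart, with 50 mm or more between the jar and the baton.

```bash
python3 - <<'E'
from h import *
mt,ms=bot.camera_model('top'),bot.camera_model('scene')
N=['edgeL','edgeR','frontR','frontL','bun','square','baton','jar','mark','ptr_out','ptr_in']
T=[(108.2,172.4),(397,178.7),(395.1,277.4),(103,268.4),(358.4,216.6),(283.4,212.5),(211.7,208),(130.7,202.4),(458,200.8),(440,187.4),(436,201)]
S=[(547.2,298.4),(227,277.3),(252.6,211.9),(535,235),(274.6,228.2),(350.9,237.9),(424.1,245.2),(508.2,233.8),(173,250.2),(188,241),(197.6,233.4)]
R=tri(mt,T,ms,S)
for n,r in zip(N,R): print(n,r.round(4))
L=onz(mt,T[:4],.105);print(L.round(4))
ex=L[0]-L[1];yaw=np.arctan2(-ex[0],ex[1]);O=(L[0]+L[1])/2
c,s=np.cos(yaw),np.sin(yaw);Rw=np.array([[c,-s],[s,c]]);print('yaw',yaw,np.degrees(yaw),O)
print('lengths',np.linalg.norm(L-np.roll(L,1,0),axis=1))
for n,r in zip(N,R): print(n,'warmer',((r[:2]-O[:2])@Rw).round(4))
dc=onz(mt,[(431.6,204.2)],.107)[0];print('dialc',dc,(dc[:2]-O[:2])@Rw)
d=R[9,:2]-R[10,:2];d=d@Rw;print('dial ang',-np.arctan2(d[1],d[0]))
o=bot.get_obs();from scipy.spatial.transform import Rotation as Q
M=Q.from_quat(o['tool_rot'],scalar_first=True).as_matrix();print(M.round(4))
E
```

```text
edgeL [0.5772 0.362  0.1032 0.0026]
edgeR [ 0.5673 -0.238   0.088   0.0047]
frontR [ 0.3643 -0.2317  0.1028  0.0057]
frontL [0.3771 0.3681 0.1013 0.0052]
bun [ 0.4818 -0.1567  0.149   0.0019]
square [ 0.4893 -0.0093  0.1436  0.005 ]
baton [0.4976 0.1308 0.1448 0.0029]
jar [0.5029 0.2806 0.1877 0.0057]
mark [ 0.52   -0.3599  0.1062  0.0053]
ptr_out [ 0.5405 -0.3154  0.1479  0.004 ]
ptr_in [ 0.5133 -0.3059  0.1472  0.007 ]
[[ 0.5768  0.3598  0.105 ]
 [ 0.5648 -0.2382  0.105 ]
 [ 0.3648 -0.2342  0.105 ]
 [ 0.3771  0.3637  0.105 ]]
yaw -0.020038169377966358 -1.1481025345257583 [0.57079676 0.06082945 0.105     ]
lengths [0.19976665 0.59814618 0.20002632 0.59803918]
edgeL warmer [0.0004 0.3012]
edgeR warmer [ 0.0025 -0.2988]
frontR warmer [-0.2006 -0.2966]
frontL warmer [-0.1998  0.3033]
bun warmer [-0.0846 -0.2193]
square warmer [-0.0801 -0.0717]
baton warmer [-0.0746  0.0685]
jar warmer [-0.0723  0.2184]
mark warmer [-0.0423 -0.4217]
ptr_out warmer [-0.0228 -0.3768]
ptr_in warmer [-0.0501 -0.3678]
dialc [ 0.51306615 -0.30816168  0.107     ] [-0.0503256  -0.37007379]
dial ang 0.31697037684665846
[[-9.524e-01  3.048e-01 -4.000e-04]
 [ 3.048e-01  9.524e-01 -1.600e-03]
 [-1.000e-04 -1.700e-03 -1.000e+00]]
```

Request:
{"name": "send_rows", "arguments": {"slide": [[-26, -30, 0], [-52, -60, 0], [-78, -90, 0], [-104, -120, 0], [-130, -150, 0], [-156, -180, 0], [-182, -210, 0], [-208, -240, 0]], "roll": [0, 0, 0, 0, 0, 0, 0, 0], "claw": [0.4, 0.4, 0.4, 0.4, 0.4, 0.4, 0.4, 0.4]}}

```text
t: 0.77
eef_pos: [0.3309, 0.3488, 0.2311]
tool_rot: [-0.0, 0.154, 0.988, -0.0]
contact_force: [1.1, 0.2, 0.5]
gripper_width: 0.396
grasp_force: 0.0
```

Request:
{"name": "send_rows", "arguments": {"slide": [[-26, -30, 0], [-52, -60, 0], [-78, -90, 0], [-104, -120, 0], [-130, -150, 0], [-156, -178, 0], [-156, -178, 15], [-156, -178, 30]], "roll": [-5, -10, -16.6, -16.6, -16.6, -16.6, -16.6, -16.6], "claw": [0.4, 0.4, 0.4, 0.4, 0.4, 0.4, 0.4, 0.4]}}

```text
t: 1.43
eef_pos: [0.4264, 0.1314, 0.2016]
tool_rot: [0.001, 0.013, 1.0, 0.0]
contact_force: [0.2, 0.9, 0.0]
gripper_width: 0.403
grasp_force: 0.0
```

Request:
{"name": "send_rows", "arguments": {"slide": [[0, 0, 35], [0, 0, 70], [0, 0, 89], [0, 0, 89], [-12, 0, 89], [-27, 0, 89], [-42, 0, 89], [-57, 0, 89]], "roll": [0, 0, 0, 0, 0, 0, 0, 0], "claw": [0.4, 0.4, 0.4, 0.4, 0.4, 0.4, 0.4, 0.4]}}

```text
t: 2.1
eef_pos: [0.4847, 0.1333, 0.1144]
tool_rot: [0.002, 0.01, 1.0, 0.001]
contact_force: [-0.7, 0.3, 0.0]
gripper_width: 0.396
grasp_force: 0.2
```

Request:
{"name": "send_rows", "arguments": {"slide": [[-15, 0, 0], [-30, 0, 0], [-45, 0, 0], [-60, 0, 0], [-75, 0, 0], [-90, 0, 0], [-105, 0, 0], [-105, 0, 0]], "roll": [0, 0, 0, 0, 0, 0, 0, 0], "claw": [0.4, 0.4, 0.4, 0.4, 0.4, 0.4, 0.4, 0.4]}}

```text
t: 2.77
eef_pos: [0.5919, 0.1306, 0.115]
tool_rot: [0.003, 0.01, 1.0, 0.001]
contact_force: [0.4, -0.2, -0.5]
gripper_width: 0.401
grasp_force: 0.0
```

Request:
{"name": "send_rows", "arguments": {"slide": [[0, 0, -40], [5, -5, -70], [35, -30, -70], [65, -57, -70], [95, -85, -70], [125, -112, -70], [145, -133, -70], [159, -143, -70]], "roll": [0, 0, 0, 0, 0, 0, 0, 0], "claw": [0.4, 0.4, 0.4, 0.4, 0.4, 0.4, 0.4, 0.4]}}

```text
t: 3.43
eef_pos: [0.423, -0.012, 0.1835]
tool_rot: [0.0, 0.012, 1.0, 0.0]
contact_force: [-0.3, 0.0, 0.1]
gripper_width: 0.403
grasp_force: 0.0
```

```bash
python3 - <<'E'
from h import *
im=bot.read_camera('scene')[...,::-1]; cv2.imwrite('pics/s1.png',im[190:430,130:570])
print(bot.get_obs()['eef_pos'],bot.get_obs()['tool_rot'])
E
```

```text
[ 0.42093036 -0.01298452  0.18319179] [-6.02480882e-04  1.24270302e-02  9.99922545e-01  3.31289156e-04]
```

View pics/s1.png

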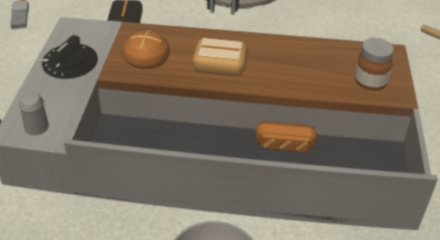

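The baton lies flat in the well at crop (286,137). The jar, the square roll and the bun have not moved.

Request:
{"name": "send_rows", "arguments": {"slide": [[0, 0, 35], [0, 0, 69], [0, 0, 69], [-15, 0, 69], [-30, 0, 69], [-45, 0, 69], [-60, 0, 69], [-75, 0, 69]], "roll": [0, 0, 0, 0, 0, 0, 0, 0], "claw": [0.4, 0.4, 0.4, 0.4, 0.4, 0.4, 0.4, 0.4]}}

```text
t: 4.15
eef_pos: [0.5016, -0.0105, 0.1156]
tool_rot: [0.001, 0.01, 1.0, 0.0]
contact_force: [-0.4, -0.4, -0.0]
gripper_width: 0.398
grasp_force: 0.3
```

Request:
{"name": "send_rows", "arguments": {"slide": [[-15, 0, 0], [-30, 0, 0], [-45, 0, 0], [-60, 0, 0], [-75, 0, 0], [-90, 0, 0], [-100, 0, 0], [-100, 0, 0]], "roll": [0, 0, 0, 0, 0, 0, 0, 0], "claw": [0.4, 0.4, 0.4, 0.4, 0.4, 0.4, 0.4, 0.4]}}

```text
t: 4.82
eef_pos: [0.6029, -0.0124, 0.1155]
tool_rot: [0.002, 0.01, 1.0, 0.0]
contact_force: [0.6, 1.0, -0.9]
gripper_width: 0.399
grasp_force: 0.0
```

Request:
{"name": "send_rows", "arguments": {"slide": [[0, 0, -40], [10, -5, -70], [40, -29, -70], [70, -53, -70], [100, -78, -70], [130, -103, -70], [160, -130, -70], [181, -148, -70]], "roll": [0, 0, 0, 0, 0, 0, 0, 0], "claw": [0.4, 0.4, 0.4, 0.4, 0.4, 0.4, 0.4, 0.4]}}

```text
t: 5.48
eef_pos: [0.4122, -0.1589, 0.1839]
tool_rot: [-0.001, 0.011, 1.0, 0.0]
contact_force: [-1.3, -0.7, 0.0]
gripper_width: 0.4
grasp_force: 0.0
```

```bash
python3 - <<'E'
from h import *
im=bot.read_camera('scene')[...,::-1]; cv2.imwrite('pics/s2.png',im[190:430,130:570])
print(bot.get_obs()['eef_pos'],bot.get_obs()['tool_rot'])
E
```

```text
[ 0.40841749 -0.16181436  0.18357209] [-1.77573581e-03  1.38349643e-02  9.99902665e-01  3.18510295e-04]
```

View pics/s2.png

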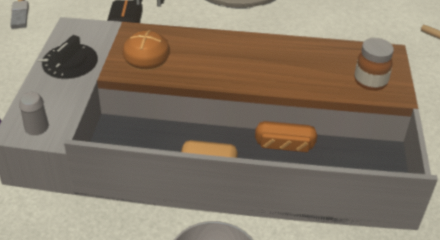

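The square roll is in the well at crop (209,150), beside the baton. The bun has not moved at (146,48), and the jar has not moved.

Request:
{"name": "send_rows", "arguments": {"slide": [[0, 3, 35], [0, 3, 69], [0, 3, 69], [-15, 3, 69], [-30, 3, 69], [-45, 3, 69], [-60, 3, 69], [-75, 3, 69]], "roll": [0, 0, 0, 0, 0, 0, 0, 0], "claw": [0.4, 0.4, 0.4, 0.4, 0.4, 0.4, 0.4, 0.4]}}

```text
t: 6.2
eef_pos: [0.4919, -0.1553, 0.1162]
tool_rot: [-0.0, 0.01, 1.0, 0.0]
contact_force: [-0.7, -0.1, -0.3]
gripper_width: 0.398
grasp_force: 0.3
```

Request:
{"name": "send_rows", "arguments": {"slide": [[-15, 0, 0], [-30, 0, 0], [-45, 0, 0], [-60, 0, 0], [-75, 0, 0], [-90, 0, 0], [-105, 0, 0], [-108, 0, 0]], "roll": [0, 0, 0, 0, 0, 0, 0, 0], "claw": [0.4, 0.4, 0.4, 0.4, 0.4, 0.4, 0.4, 0.4]}}

```text
t: 6.87
eef_pos: [0.602, -0.157, 0.1167]
tool_rot: [0.001, 0.009, 1.0, -0.0]
contact_force: [-0.1, 0.9, -0.1]
gripper_width: 0.4
grasp_force: 0.0
```

Request:
{"name": "send_rows", "arguments": {"slide": [[0, 0, -40], [0, 0, -75], [15, -30, -95], [30, -60, -105], [50, -90, -105], [70, -120, -105], [86, -150, -105], [86, -153, -105]], "roll": [0, 0, 0, 0, 0, 0, 0, 0], "claw": [0.4, 0.4, 0.7, 1, 1, 1, 1, 1]}}

```text
t: 7.53
eef_pos: [0.504, -0.3159, 0.2215]
tool_rot: [-0.001, 0.015, 1.0, -0.002]
contact_force: [-1.1, -1.7, -1.1]
gripper_width: 1.001
grasp_force: 0.0
```

```bash
python3 - <<'E'
from h import *
o=bot.get_obs();print(o['eef_pos'],o['tool_rot'],o['q'],o['joint_vel'].round(2) if hasattr(o['joint_vel'],'round') else 0)
im=bot.read_camera('scene')[...,::-1]; 
m=bot.camera_model('wrist');w=bot.read_camera('wrist')[...,::-1];cv2.imwrite('pics/w1.png',w)
np.save('w1.npy',m['camera_from_world'])
print(px(m,[[.5131,-.3082,.1325],[.5131,-.3082,.105]]))
cv2.imwrite('pics/s3.png',np.hstack([im[190:430,130:570],cv2.resize(w,(320,240))]))
E
```

```text
[ 0.5040083  -0.31594062  0.22154203] [-6.64026167e-04  1.53087052e-02  9.99881265e-01 -1.63072033e-03] [ 0.08541835  0.37938985  0.47761724  1.78999237 -0.19707049  1.01957868
  2.17786079] [ 0.01  0.04 -0.06 -0.06 -0.04  0.02 -0.01]
[[323.18322878 257.68704241]
 [322.47493895 245.95820824]]
```

View pics/s3.png

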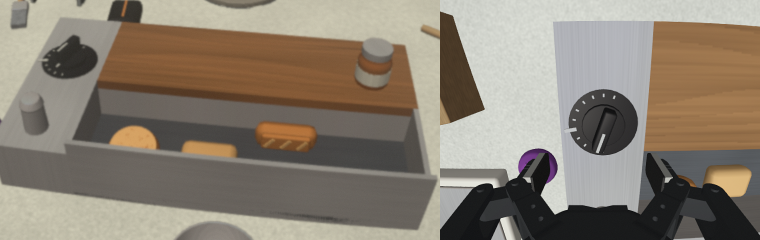

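All three rolls are in the well: bun at (133,138), square roll at (209,150) and baton at (286,137). The jar has not moved. The wrist view shows the dial at its original angle, with the pointer near (600,143).

```bash
cat >> h.py <<'E'
O=np.array([.5708,.0608]);yaw=-.0200;c_,s_=np.cos(yaw),np.sin(yaw);Rw=np.array([[c_,-s_],[s_,c_]])
def dial(w,m,cen=(.5131,-.3082),zt=.1475):
    "white blobs near the dial, their place relative to the axis in warmer axes"
    hsv=cv2.cvtColor(w,cv2.COLOR_BGR2HSV);k=((hsv[...,2]>140)&(hsv[...,1]<60)).astype(np.uint8)
    u=px(m,[[*cen,.125],[cen[0]+.058,cen[1],.106]]);r=np.linalg.norm(u[1]-u[0])
    g=np.zeros_like(k);cv2.circle(g,tuple(int(x) for x in u[0]),int(r*.98),1,-1);k&=g
    n,l,st,ce=cv2.connectedComponentsWithStats(k)
    for i in range(1,n):
        if st[i,4]<40: continue
        ys,xs=np.nonzero(l==i);p=np.c_[xs,ys].astype(np.float32)
        vx,vy,x0,y0=cv2.fitLine(p,cv2.DIST_L2,0,.01,.01).ravel()
        q=lambda z:(onz(m,[(x0-10*vx,y0-10*vy),(x0,y0),(x0+10*vx,y0+10*vy)],z)[:,:2]-cen)@Rw
        for z in (.106,zt):
            a=q(z);d=a[2]-a[0];print(st[i,4],ce[i].round(1),'z',z,'pos mm',(a[1]*1e3).round(1),'ang pos %.3f line %.3f'%(-np.arctan2(a[1,1],a[1,0]),-np.arctan(d[1]/d[0])))
E
python3 - <<'E'
from h import *
m=bot.camera_model('wrist');m['camera_from_world']=np.load('w1.npy')
dial(cv2.imread('pics/w1.png'),m)
E
```

```text
234 [321.  286.5] z 0.106 pos mm [35.7 -1.4] ang pos 0.038 line 0.333
234 [321.  286.5] z 0.1475 pos mm [16.2 -1.9] ang pos 0.117 line 0.333
```

Request:
{"name": "send_rows", "arguments": {"slide": [[0, 0, 0], [0, 0, 0], [0, 0, 0], [0, 0, 0], [0, 0, 0], [0, 0, 0], [0, 0, 0], [0, 0, 0]], "roll": [-7, -14, -21, -28, -35, -42, -49, -56], "claw": [1, 1, 1, 1, 1, 1, 1, 1]}}

```text
t: 8.3
eef_pos: [0.5104, -0.3067, 0.2181]
tool_rot: [-0.002, -0.441, 0.898, 0.001]
contact_force: [-0.2, -1.6, -0.9]
gripper_width: 1.001
grasp_force: 0.0
```

```bash
python3 -c "
from h import *
o=bot.get_obs();print(o['eef_pos'],o['q'])"
```

```text
[ 0.5104126  -0.30666108  0.21814409] [ 0.36102173  0.36154334  0.09502688  1.76798033 -0.03700212  1.01889103
  2.95268703]
```

Request:
{"name": "send_rows", "arguments": {"slide": [[0, 0, 0], [0, 0, 0], [0, 0, 0], [0, 0, 0], [0, 0, 0], [0, 0, 0], [0, 0, 0], [0, 0, 0]], "roll": [7, 14, 21, 28, 35, 42, 49, 56], "claw": [1, 1, 1, 1, 1, 1, 1, 1]}}

```text
t: 8.97
eef_pos: [0.51, -0.3068, 0.2181]
tool_rot: [-0.002, 0.037, 0.999, 0.001]
contact_force: [0.1, 0.8, -0.6]
gripper_width: 1.004
grasp_force: 0.0
```

Request:
{"name": "send_rows", "arguments": {"slide": [[0, 0, 0], [0, 0, 0], [0, 0, 0], [0, 0, 0], [0, 0, 0], [0, 0, 0], [0, 0, 0], [0, 0, 0]], "roll": [6, 12, 18, 18, 18, 18, 18, 18], "claw": [1, 1, 1, 1, 1, 1, 1, 1]}}

```text
t: 9.63
eef_pos: [0.5095, -0.3086, 0.2175]
tool_rot: [-0.002, 0.19, 0.982, 0.001]
contact_force: [0.5, 0.6, 0.4]
gripper_width: 0.998
grasp_force: 0.0
```

```bash
python3 - <<'E'
from h import *
o=bot.get_obs();print(o['eef_pos'],o['tool_rot'],o['q'])
m=bot.camera_model('wrist');w=bot.read_camera('wrist')[...,::-1].copy();cv2.imwrite('pics/w2.png',w)
np.save('w2.npy',m['camera_from_world'])
dial(w,m,(.513,-.3057))
print(px(m,[[.513,-.3057,.1475]]))
# dark face disc
k=(w.max(2)<75).astype(np.uint8);u=px(m,[[.513,-.3057,.106]])[0]
n,l,st,ce=cv2.connectedComponentsWithStats(cv2.morphologyEx(k,cv2.MORPH_CLOSE,np.ones((9,9))))
i=l[int(u[1]),int(u[0])];print(i,st[i],ce[i])
C=max(cv2.findContours((l==i).astype(np.uint8),0,2)[0],key=len);h=cv2.convexHull(C);e=cv2.fitEllipse(h);print(e,onz(m,[e[0]],.106))
cv2.imwrite('pics/w2c.png',w[150:480,120:560])
E
```

```text
[ 0.50946912 -0.30864536  0.21753099] [-2.25311993e-03  1.90332161e-01  9.81716911e-01  7.06338827e-04] [ 0.16792184  0.37440367  0.35212474  1.78190364 -0.1489184   1.01609591
  1.7646874 ]
246 [323.  284.3] z 0.106 pos mm [ 34.4 -10.6] ang pos 0.299 line 0.323
246 [323.  284.3] z 0.1475 pos mm [16.3 -4.9] ang pos 0.291 line 0.323
46 [271.5 273.5] z 0.106 pos mm [ 10.3 -46.7] ang pos 1.355 line -0.362
46 [271.5 273.5] z 0.1475 pos mm [ -3.9 -35.1] ang pos 1.681 line -0.362
[[321.37525246 261.40087755]]
4 [  251   174   141   134 12136] [330.92031971 242.97503296]
((321.2952880859375, 240.83192443847656), (133.7317352294922, 140.08746337890625), 85.86986541748047) [[ 0.51158835 -0.3043928   0.106     ]]
```

View pics/w2c.png

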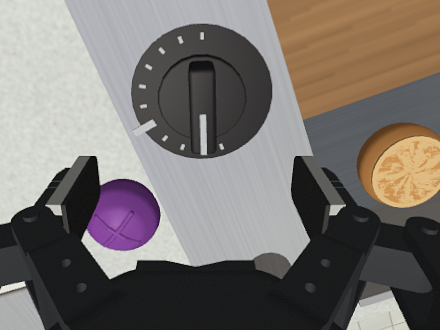

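The wrist crop shows the dial bar vertical at (202,107), between the open fingers and almost aligned with them. The long mark is at (145,128) and the bun is in the well.

Request:
{"name": "send_rows", "arguments": {"slide": [[-1, 4, 20], [-1, 4, 45], [-1, 4, 70], [-1, 4, 85], [-1, 4, 95], [-1, 4, 95], [-1, 4, 95], [-1, 4, 95]], "roll": [-2, -2, -2, -2, -2, -2, -2, -2], "claw": [1, 1, 1, 1, 1, 1, 1, 1]}}

```text
t: 10.35
eef_pos: [0.5122, -0.3059, 0.1236]
tool_rot: [-0.001, 0.174, 0.985, 0.0]
contact_force: [-0.4, 0.1, 0.1]
gripper_width: 1.001
grasp_force: 0.0
```

Request:
{"name": "send_rows", "arguments": {"slide": [[0, 0, 0], [0, 0, 0], [0, 0, 0], [0, 0, 0], [0, 0, 0], [0, 0, 0], [0, 0, 0], [0, 0, 0]], "roll": [0, 0, 0, 0, 0, 0, 0, 0], "claw": [0.6, 0.35, 0.25, 0.15, 0.1, 0.1, 0.1, 0.1], "force": 20}}

```text
t: 11.02
eef_pos: [0.5118, -0.3046, 0.1228]
tool_rot: [-0.002, 0.174, 0.985, 0.001]
contact_force: [-1.3, 3.7, 6.4]
gripper_width: 0.213
grasp_force: 23.9
```

Request:
{"name": "send_rows", "arguments": {"slide": [[0, 0, 0], [0, 0, 0], [0, 0, 0], [0, 0, 0], [0, 0, 0], [0, 0, 0], [0, 0, 0], [0, 0, 0]], "roll": [5, 10, 15, 20, 25, 30, 35, 40], "claw": [0.1, 0.1, 0.1, 0.1, 0.1, 0.1, 0.1, 0.1]}}

```text
t: 11.68
eef_pos: [0.5129, -0.3032, 0.1228]
tool_rot: [-0.002, 0.501, 0.865, 0.001]
contact_force: [1.7, 7.4, 4.6]
gripper_width: 0.211
grasp_force: 23.9
```

Request:
{"name": "send_rows", "arguments": {"slide": [[0, 0, 0], [0, 0, 0], [0, 0, 0], [0, 0, 0], [0, 0, 0], [0, 0, 0], [0, 0, 0], [0, 0, 0]], "roll": [5, 10, 15, 19, 21.3, 21.3, 21.3, 21.3], "claw": [0.1, 0.1, 0.1, 0.1, 0.1, 0.1, 0.1, 0.1]}}

```text
t: 12.35
eef_pos: [0.5139, -0.3028, 0.1228]
tool_rot: [-0.002, 0.651, 0.759, 0.001]
contact_force: [3.8, 6.8, 4.7]
gripper_width: 0.208
grasp_force: 23.9
```

Request:
{"name": "send_rows", "arguments": {"slide": [[0, 0, 0], [0, 0, 0], [0, 0, 0], [0, 0, 0], [0, 0, 0], [0, 0, -30], [0, 0, -65], [0, 0, -100]], "roll": [0, 0, 0, 0, 0, 0, 0, 0], "claw": [0.4, 0.8, 1, 1, 1, 1, 1, 1]}}

```text
t: 13.02
eef_pos: [0.5109, -0.3056, 0.2229]
tool_rot: [-0.003, 0.652, 0.758, -0.001]
contact_force: [-0.2, -0.4, 0.5]
gripper_width: 1.0
grasp_force: 0.0
```

Request:
{"name": "send_rows", "arguments": {"slide": [[0, 0, 0], [0, 0, 0], [0, 0, 0], [0, 0, 0], [0, 0, 0], [0, 0, 0], [0, 0, 0], [0, 0, 0]], "roll": [0, 0, 0, 0, 0, 0, 0, 0], "claw": [1, 1, 1, 1, 1, 1, 1, 1]}}

```text
t: 13.68
eef_pos: [0.5117, -0.3055, 0.2219]
tool_rot: [-0.003, 0.652, 0.758, -0.001]
contact_force: [-0.3, 0.0, 0.9]
gripper_width: 0.998
grasp_force: 0.0
```

```bash
python3 - <<'E'
from h import *
o=bot.get_obs();print(o['eef_pos'],o['tool_rot'])
m=bot.camera_model('wrist');w=bot.read_camera('wrist')[...,::-1].copy();s=bot.read_camera('scene')[...,::-1]
dial(w,m,(.512,-.305))
u=px(m,[[.512,-.305,.12]])[0].astype(int);print(u)
cv2.imwrite('pics/f.png',np.hstack([s[190:430,130:570],w[150:390,200:520]]))
E
```

```text
[ 0.51169008 -0.30550731  0.2219149 ] [-0.00263965  0.65170092  0.75847103 -0.00080414]
1809 [306.3 291.6] z 0.106 pos mm [ -0.5 -48.4] ang pos 1.582 line 0.088
1809 [306.3 291.6] z 0.1475 pos mm [ -2.6 -28.4] ang pos 1.661 line 0.088
[316 243]
```

View pics/f.png

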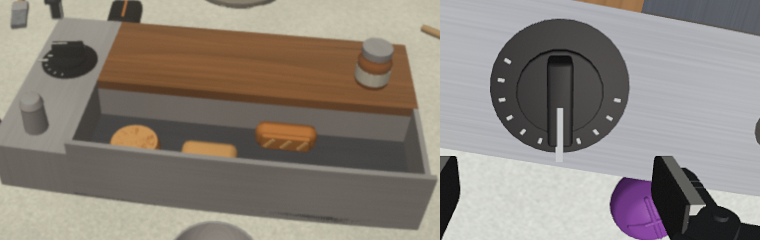

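The pointer, at crop (560,125), lines up with the long mark at (559,157). The three rolls are in the well, the jar has not moved, and the gripper is clear of everything.

```bash
python3 -c "
from station import bot
print(bot.hand_in())"
```

```text
the job is handed in; nothing more can be done
None
```

The job is handed in: all three rolls are in the well, the jar is where it stood, and I then turned the dial clockwise onto the long white mark and let go, finishing at about 14 s of the 61 s allowed.

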